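# Seat the shaker's top plate and load the sample bottle

### The arm

A 6-joint arm with a two-finger parallel gripper is mounted at the origin on the work surface. World frame = base frame: x ahead of the robot, y to its left, z up, the work surface at z = 0. Lengths are in mm, angles in rad, forces in N, time in s.
With the tool pointing down it reaches from about 350 to 725 mm from the base axis. Payload 4.3 kg.
Tool frame: the origin (TCP) lies between the finger pads; the fingertips stand 11 mm ahead of it and the grasp point (between the pads) lies 8 mm behind it (finger_overhang is the distance from the TCP to the fingertips, in mm); z points along the fingers, y is the line along which they close (so a half turn about z gives the same grasp; the last joint's range is limited). The gripper opens to 85 mm and grips with 20 to 120 N. Pads are 22 mm wide; open, the fingers measure 114 mm over their backs; the gripper's body (76 mm by 85 mm) begins 54 mm behind the grasp point. The pads swing forward as they close: fully open they stand 13 mm farther back than shut.
Start: joints at [-1.261, 0.377, 0.081, 1.274, 0, 1.46], TCP at [234.373, -525.108, 213.429] pointing down, gripper open.
Joint ranges: [-2.72, 2.72], [-0.84, 1.66], [-1.02, 1.22], [-1.77, 2.12], [-1.37, 1.28], [-3.14, 3.14]. Speed limits (rad/s): [2.57, 2.57, 3.14, 3.14, 3.14, 3.14].

### API

Orientations are given as [roll, pitch, yaw] about the fixed x, y, z axes, in that order (R = Rz(yaw) Ry(pitch) Rx(roll)).
In Python, from bench import * gives the robot as it stands. The module is installed in compiled form; this text tells all that it offers.
- The arm moves only by the tool send_rows, never from a script. Its argument "motion" is one flat list of numbers, 4 for each row, row after row: the shift along the tool's x, y, z normalised to -1 to 1, where 1 is 2.5 cm, then the turn about the tool's z normalised to -1 to 1, where 1 is 0.15 rad. In form: [x, y, z, yaw, x, y, z, yaw, ...]. A call has 1 to 8 rows; each row shifts and turns the commanded pose from where the row before left it, along the tool's axes as they then stand; what a row does not reach is not made up. A row lasts 1/8 s, in which the tool goes at most 62.5 mm and 10.7 degrees, less where a joint would pass 70% of its speed; a pose out of reach is approached as far as the arm can. A call with a number of a shift or a turn outside -1 to 1 is refused whole. A call with a gripper value outside its range is refused whole. "grip" is the opening, from 0 (shut) to 1 (fully open), set as the call begins (left out, the last holds). The fingers move at their own pace and stop on an object; the grip force is fixed at half the most. Time passes only in rows, so rows that do not move let the fingers close. It gives the time, the measured TCP pose, the force, the opening and the grip force at its end, in the units of the state.
- get_obs(): the state, without advancing time (a new reading comes with each control period).
- camera(name): name is "scene" or "side" or "wrist"; returns a dict with "img" (400x640x3 uint8, blue, green, red), "intrinsics" (3x3 intrinsics, pixels), "cam_to_world" (4x4, takes a point from camera to world coordinates); the wrist camera has in their place "tool_from_camera" (4x4, takes a point from camera to tool coordinates, whose origin is the TCP and whose axes are the flange's). Camera axes: x right, y up, looking along -z (the intrinsics and any distortion apply to the point x, -y, -z); pixel columns grow to the right and rows downward; lengths in mm; the calibration is good to about 2 mm. A picture is of the moment at which its call begins: read the wrist's pose just before it. There is no depth.
- hand_in(): hands the job in; it is judged then, once.
Trained networks look in a picture, given as the dict that the camera call returned (one of the last four; its "shot" number tells which), for a name from the list of things; names that differ only in an ending like _2 or _b are one class to them, and where a whole thing is asked for, a point or a joint stands for the part that bears it (a point fixed in the world has none). Each returns a list of dicts, best first, with "p" (0 to 1); they miss things now and then, are a little off and sometimes report something else, mostly with a low value. They report only what shows in the picture. A call takes as long as a camera call. They do not tell look-alikes from the thing itself.
- boxes_of(name, picture): "rect" ([left, top, right, bottom] as shares, 0 to 1, of the picture: columns of its width, rows of its height, round what is visible of it).
- regions_of(name, picture): "pixels" (400x640 bool, what is visible of it) and "rect" ([left, top, right, bottom] as shares, 0 to 1, of the picture: columns of its width, rows of its height, round what is visible of it).
- landmark_of(name, picture): "xy" ([column, row] as shares, 0 to 1, of the picture: columns of its width, rows of its height: a listed point, or the origin of a listed thing).
The state is a dict: "clock": time; "joint_pos": joint angles; "joint_vel": joint speeds; "joint_efforts": joint torques, N m; "position": TCP position; "ee_rot": TCP orientation; "wrist_force": force on the tool from outside, world axes, zero at the start; "wrist_torque": the same for the moment, N m; "grip_width": finger opening in mm; "grip_force": force on a finger pad.
Only numpy, scipy, OpenCV 4.12 (cv2) and the standard library are available. Lean on these libraries where they do the work, as an engineer would, in place of code of your own. Each camera call takes 0.05 s, during which the arm holds its last target. There are 200 camera calls.

### The job

The dark grey top plate of the white shaker is only lying loose on its four stiff mounts: press it down until it sits level and flush with the white frame all round. Then lift the blue-capped bottle out of the green basket and stand it upright inside the yellow ring on the plate, setting it down rather than dropping it. Leave the other two bottles standing in the basket and do not knock anything over.

Things in the scene. Friction and masses are not known exactly. Their poses are not given: they have to be found in the camera images.
- shaker: white bench shaker, 240 (x) x 210 mm, fixed; origin under its centre on the bench, display and knob on its -x side. On top a white frame (top at z 86 mm) round a 166 x 136 mm recess (floor at z 70 mm). Four red mounts, 18 mm across, at x +-55, y +-40 mm, stand up to 12 mm above that floor; each slides down level with it at about 4 N and stays where it is pushed
- plate: loose dark grey plate, 160 (x) x 130 (y) x 16 mm, 0.35 kg, lying in the recess on the raised mounts, so it stands proud of the frame and mostly tilted; origin at the centre of its underside, axes as the shaker. A yellow ring, 90 mm across, marks the middle of its top. Fully home it lies on the recess floor, its top level with the frame
- basket: open green basket 130 (x) x 270 (y) x 50 mm high, walls and floor 5 mm, fixed to the bench, origin under its centre; three sample bottles stand in it in a row along its y, about 80 mm apart
- bottle_blue: sample bottle with a BLUE cap, the one wanted: round, 52 mm diameter up to 78 mm above its base, shoulder to 92 mm, then a cap of 36 mm diameter up to 115 mm; about 0.22 kg, paper label; origin at the centre of its base, z up through the cap
- bottle_white: same sample bottle with a white cap, in the basket; to be left there
- bottle_red: same sample bottle with a red cap, in the basket; to be left there
- amber: amber reagent bottle, 70 mm diameter, 170 mm tall, standing on the bench; bystander; origin at the centre of its base
- beaker: glass beaker, 70 mm diameter, 90 mm tall, standing on the bench; bystander; origin at the centre of its base
- wash: white wash bottle with black cap, 64 mm diameter, 160 mm tall, standing on the bench near its side; bystander; origin at the centre of its base
- plate_c0 (a point): point on the plate's top face straight above the front left (the shaker's -x, +y) mount, 55 mm and 40 mm from the plate's centre
- plate_c1 (a point): point on the plate's top face straight above the back left (+x, +y) mount, 55 mm and 40 mm from the plate's centre
- plate_c2 (a point): point on the plate's top face straight above the back right (+x, -y) mount, 55 mm and 40 mm from the plate's centre
- plate_c3 (a point): point on the plate's top face straight above the front right (-x, -y) mount, 55 mm and 40 mm from the plate's centre
Mind the look-alikes: they are no part of the job. What is shaped like the bottle_blue but purple is not meant.

How it is judged:
By the outcome, as a careful person would: the job done as asked, in the order asked, and still so for the second after the job is handed in, with the robot touching nothing.
It also fails if it takes over 58 s, if anything falls off the work surface, if the arm or the gripper's body presses on something with over 40 N, if the wrist force passes 120 N, or if a joint passes its speed limit or range.

## Working session

There is one attempt and no reset: what is moved stays moved. The work goes in short steps, Python scripts to look and compute and a tool call to move; the robot and the scene stay as the last step left them, time stands still between calls to the robot, and variables do not carry over. Pictures are saved under pics/ and viewed, at most 10 in all, crops included, and the job is handed in when it is done.

Besides the shell and the picture viewer there is one more tool, called as a command line: name --argument value ..., lists and objects as JSON in quotes. send_rows: Moves the arm, as the interface text tells. Its arguments: {"type":"object","properties":{"motion":{"type":"array"},"grip":{"type":"number"}},"required":["motion"]}

```bash
mkdir -p pics
cat > h.py <<'E'
from bench import *
import numpy as np, cv2
from scipy.spatial.transform import Rotation as R
def cw(c,o):
    if 'cam_to_world' in c: return np.array(c['cam_to_world'])
    T=np.eye(4);T[:3,:3]=R.from_euler('xyz',o['ee_rot']).as_matrix();T[:3,3]=o['position']
    return T@np.array(c['tool_from_camera'])
def ray(c,px,o=None):
    K=np.array(c['intrinsics']);T=cw(c,o)
    d=np.linalg.inv(K)@np.array([px[0],px[1],1.]);d=np.array([d[0],-d[1],-d[2]])
    return T[:3,3],T[:3,:3]@d
def atz(c,px,z,o=None):
    p,d=ray(c,px,o);return p+d*(z-p[2])/d[2]
def proj(c,P,o=None):
    T=np.linalg.inv(cw(c,o));q=T[:3,:3]@np.array(P,float)+T[:3,3]
    K=np.array(c['intrinsics']);u=K@np.array([q[0],-q[1],-q[2]]);return u[:2]/u[2]
def tri(a,b):
    A=np.zeros((3,3));v=np.zeros(3)
    for p,d in (a,b):
        d=d/np.linalg.norm(d);M=np.eye(3)-np.outer(d,d);A+=M;v+=M@p
    return np.linalg.solve(A,v)
E
python3 - <<'E'
from h import *
np.set_printoptions(precision=1,suppress=True)
o=get_obs();print(o)
a=camera('scene');b=camera('side')
cv2.imwrite('pics/a.png',a['img']);cv2.imwrite('pics/b.png',b['img'])
print(cw(a,o)[:3,3],cw(b,o)[:3,3])
for n in ['shaker','plate','basket','bottle_blue','bottle_white','bottle_red','amber','beaker','wash','plate_c0','plate_c1','plate_c2','plate_c3']:
    r=[landmark_of(n,c)[:2] for c in (a,b)]
    for c,l in zip('ab',r): print(n,c,[(round(x['p'],2),np.array(x['xy'])*[640,400]) for x in l])
    if r[0] and r[1]: print('   ',tri(ray(a,np.array(r[0][0]['xy'])*[640,400]),ray(b,np.array(r[1][0]['xy'])*[640,400])))
E
```

```text
{'clock': 0.0, 'joint_pos': array([-1.3,  0.4,  0.1,  1.3, -0. ,  1.5]), 'joint_vel': array([-0., -0., -0.,  0., -0.,  0.]), 'joint_efforts': array([  0. , -46.4,  27. ,   0. ,  -0. ,   0. ]), 'position': array([ 234.1, -524.4,  212.5]), 'ee_rot': array([-3.1, -0. ,  0.4]), 'wrist_force': array([-0.3, -0.8, -0.1]), 'wrist_torque': array([0., 0., 0.]), 'grip_force': 0.0, 'grip_width': 84.91124308767971}
[1302.7 -911.8 1076.9] [ 57.1 727.2 960.6]
shaker a [(0.82, array([355. , 176.5]))]
shaker b [(0.96, array([291.4, 273.8]))]
    [539.2 209.1  -1.6]
plate a [(0.81, array([356.5, 156.7]))]
plate b [(0.91, array([289.1, 254.3]))]
    [538.2 213.3  94.8]
basket a [(0.88, array([285.3, 234.3]))]
basket b [(0.96, array([363., 192.])), (0.49, array([370.2, 180.7]))]
    [ 540.5 -211.7    9.2]
bottle_blue a [(0.71, array([257.7, 210.5])), (0.64, array([284.3, 230.2]))]
bottle_blue b [(0.78, array([394.9, 216. ])), (0.62, array([361.8, 194.9]))]
    [ 384.4 -178.6    6.2]
bottle_white a [(0.69, array([304.4, 223.4])), (0.6, array([266.4, 246.3]))]
bottle_white b [(0.64, array([372.7, 178.4]))
[... 510 characters left out ...]
37.9    8.5]
plate_c0 a [(0.95, array([360.5, 169.1])), (0.74, array([350.4, 147.3]))]
plate_c0 b [(0.98, array([294.3, 271.7])), (0.86, array([313.1, 250.1]))]
    [536.4 222.4  26.2]
plate_c1 a [(0.95, array([360.5, 169.1])), (0.74, array([350.4, 147.3]))]
plate_c1 b [(0.98, array([294.3, 271.7])), (0.86, array([313.1, 250.1]))]
    [536.4 222.4  26.2]
plate_c2 a [(0.95, array([360.5, 169.1])), (0.74, array([350.4, 147.3]))]
plate_c2 b [(0.98, array([294.3, 271.7])), (0.86, array([313.1, 250.1]))]
    [536.4 222.4  26.2]
plate_c3 a [(0.95, array([360.5, 169.1])), (0.74, array([350.4, 147.3]))]
plate_c3 b [(0.98, array([294.3, 271.7])), (0.86, array([313.1, 250.1]))]
    [536.4 222.4  26.2]
```

View pics/a.png

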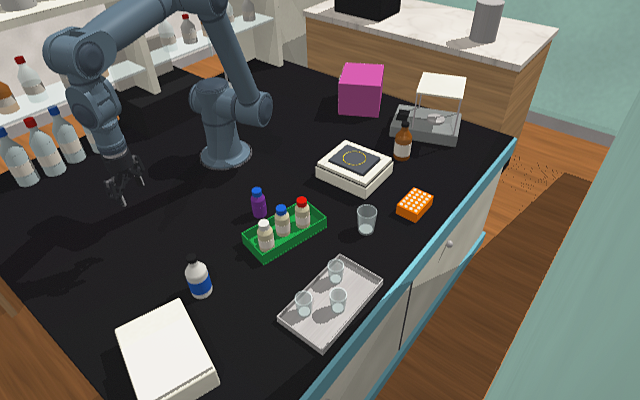

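View pics/b.png

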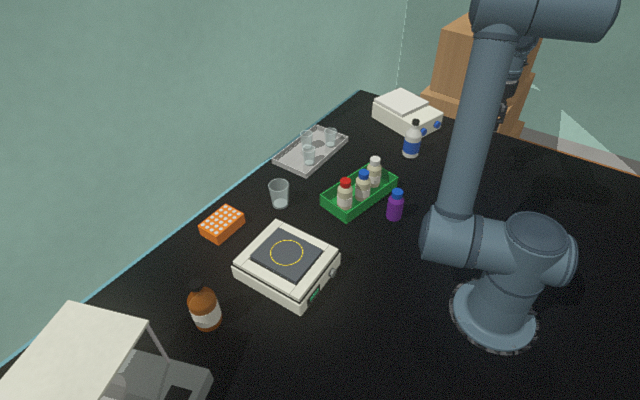

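The scene view shows the blue-capped bottle in the middle of the basket at about (283,215). The purple look-alike stands outside it at (259,203), and the shaker is at (355,165). The side view shows the basket at (362,185) and the plate with its ring at (287,253).

Run:
```python
from h import *
np.set_printoptions(precision=3,suppress=True)
o=get_obs();print(o['ee_rot'],o['position'])
c=camera('wrist');print(c['tool_from_camera'],c['intrinsics'])
a=camera('scene');b=camera('side')
for z,pa,pb in [(120,(281.5,209),(364,174)),(120,(301.5,201),(346,183)),(120,(263.5,223),(375,160)),(115,(257,190),(397,192))]:
    print(tri(ray(a,pa),ray(b,pb)),atz(a,pa,z),atz(b,pb,z))
for n in ['plate_c0','beaker']:
  for q in (a,b): print([(round(x['p'],2),np.array(x['xy'])*[640,400],atz(q,np.array(x['xy'])*[640,400],95)) for x in landmark_of(n,q)])
```

```text
[3.142 0.    0.42 ] [ 234.361 -525.106  213.421]
[[  -0.       0.959    0.284   71.69 ]
 [   1.       0.      -0.001    0.038]
 [  -0.001    0.284   -0.959 -160.878]
 [   0.       0.       0.       1.   ]] [[276.167   0.    313.51 ]
 [  0.    276.167 201.512]
 [  0.      0.      1.   ]]
[ 528.37  -197.009  110.26 ] [ 536.648 -203.993  120.   ] [ 522.634 -186.823  120.   ]
[ 554.551 -124.325  109.085] [ 563.154 -133.117  120.   ] [ 548.043 -113.544  120.   ]
[ 532.229 -283.442  113.948] [ 536.03  -287.832  120.   ] [ 529.513 -275.29   120.   ]
[ 393.618 -178.018  111.053] [ 396.893 -181.159  115.   ] [ 392.328 -173.444  115.   ]
[(0.65, array([335.488, 156.88 ]), array([478.743, 166.477,  95.   ])), (0.62, array([373.184, 153.48 ]), array([583.656, 275.895,  95.   ])), (0.58, array([363.392, 169.68 ]), array([612.825, 165.371,  95.   ])), (0.57, array([348.992, 147.92 ]), array([484.58 , 248.722,  95.   ]))]
[(0.94, array([312.32, 250.4 ]), array([486.782, 161.516,  95.   ])), (0.84, array([295.616, 270.6  ]), array([483.318, 243.37 ,  95.   ])), (0.68, array([281.472, 237.92 ]), array([588.038, 174.357,  95.   ])), (0.58, array([264.576, 256.12 ]), array([584.672, 252.975,  95.   ]))]
[]
[(0.93, array([280.832, 202.2  ]), array([684.739,  58.211,  95.   ]))]
```

send_rows --motion '[0,0,-0.4,-0.96,0,0,-0.4,-0.96,0,0,-0.4,-0.96,0,0,-0.4,-0.96,0,0,-0.4,-0.96,0,0,-0.4,-0.96,0,0,-0.4,-0.96,0,0,-0.4,-0.96]'

```text
clock: 2.75
position: [234.4, -525.1, 293.8]
ee_rot: [3.142, 0.0, 1.577]
wrist_force: [-0.4, -0.6, -0.8]
grip_width: 85.3
grip_force: 0.0
```

send_rows --motion '[1,1,0,0,1,1,0,0,1,1,0,0,1,1,0,0,1,1,0,0,1,1,0,0,1,1,0,0,1,1,0,0]'

```text
clock: 3.75
position: [434.9, -324.0, 293.5]
ee_rot: [3.141, 0.0, 1.572]
wrist_force: [1.0, 0.2, 0.2]
grip_width: 85.7
grip_force: 0.0
```

send_rows --motion '[1,1,0,0,1,1,0,0,1,1,0,0,1,1,0,0,0.4,0,0,0,0,0,0,0]' --grip 0

```text
clock: 4.5
position: [533.7, -214.4, 293.5]
ee_rot: [-3.141, 0.0, 1.573]
wrist_force: [0.2, -0.6, 0.5]
grip_width: -0.0
grip_force: 0.0
```

Run:
```python
from h import *
np.set_printoptions(precision=2,suppress=True)
o=get_obs();c=camera('wrist');cv2.imwrite('pics/w1.png',c['img'])
print(o['clock'],o['position'],o['ee_rot'],o['joint_pos'])
for n in ['basket','bottle_blue','bottle_white','bottle_red']:
    print(n,[(round(x['p'],2),np.array(x['xy'])*[640,400],atz(c,np.array(x['xy'])*[640,400],5,o)) for x in landmark_of(n,c)[:4]])
h=cv2.cvtColor(c['img'],cv2.COLOR_BGR2HSV)
m=cv2.inRange(h,(105,140,60),(125,255,255))
n,l,s,ct=cv2.connectedComponentsWithStats(m)
for i in range(1,n):
    if s[i,4]>150: print(s[i],ct[i],atz(c,ct[i],119,o))
```

```text
4.5 [ 533.71 -214.44  293.49] [-3.14  0.    1.57] [-0.49  0.38  0.29  1.48 -0.    1.08]
basket [(0.69, array([318.98, 161.88]), array([ 542.01, -208.62,    5.  ]))]
bottle_blue [(0.92, array([306.82, 154.4 ]), array([ 522.28, -196.57,    5.  ])), (0.63, array([229.18, 145.  ]), array([ 398.11, -181.88,    5.  ])), (0.39, array([318.78, 157.2 ]), array([ 541.64, -201.03,    5.  ]))]
bottle_white [(0.88, array([311.42, 204.  ]), array([ 529.7 , -280.36,    5.  ]))]
bottle_red [(0.84, array([329.22, 106.68]), array([ 557.14, -123.52,    5.  ]))]
[183 135  35  32 872] [199.85 149.83] [ 396.7  -177.66  119.  ]
[296 152  28  29 645] [309.4  166.02] [ 528.15 -196.92  119.  ]
```

View pics/w1.png

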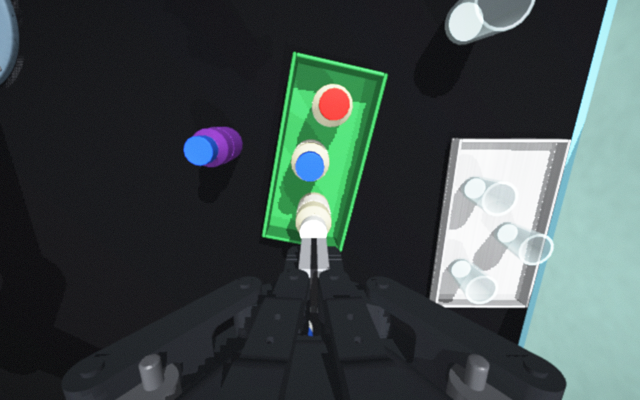

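send_rows --motion '[1,0,0,0,1,0,0,0,1,0,0,0,1,0,0,0,1,0,0,0,1,0,0,0,1,0,0,0,1,0,0,0]'

```text
clock: 5.75
position: [533.7, -14.7, 293.5]
ee_rot: [3.141, 0.0, 1.571]
wrist_force: [-0.1, -1.1, 0.2]
grip_width: 0.1
grip_force: 0.0
```

send_rows --motion '[1,0,0,0,1,0,0,0,1,0,0,0,1,0,0,0,1,0,0,0,1,0,0,0,0,0,0,0]'

```text
clock: 6.62
position: [533.7, 135.8, 293.4]
ee_rot: [3.141, 0.0, 1.573]
wrist_force: [-0.8, -0.1, -0.9]
grip_width: -0.1
grip_force: 0.0
```

Run:
```python
from h import *
np.set_printoptions(precision=2,suppress=True)
o=get_obs();c=camera('wrist');cv2.imwrite('pics/w2.png',c['img'])
print(o['clock'],o['position'],o['ee_rot'],o['wrist_force'],o['grip_width'])
for n,z in [('shaker',0),('plate',80),('plate_c0',95)]:
    print(n,[(round(x['p'],2),np.array(x['xy'])*[640,400],atz(c,np.array(x['xy'])*[640,400],z,o)) for x in landmark_of(n,c)[:4]])
```

```text
6.625 [533.67 135.81 293.36] [3.14 0.   1.57] [-0.79 -0.07 -0.89] -0.056735198179894586
shaker [(0.43, array([366.27,  81.2 ]), array([613.09, 263.8 ,   0.  ]))]
plate [(0.81, array([319.49, 122.2 ]), array([540.87, 204.46,  80.  ]))]
plate_c0 [(0.86, array([370.5 ,  81.92]), array([601.48, 251.29,  95.  ])), (0.67, array([275.39, 153.08]), array([484.01, 166.17,  95.  ])), (0.56, array([271.87,  84.  ]), array([482.81, 248.69,  95.  ])), (0.56, array([362.69, 149.52]), array([596.36, 170.98,  95.  ]))]
```

View pics/w2.png

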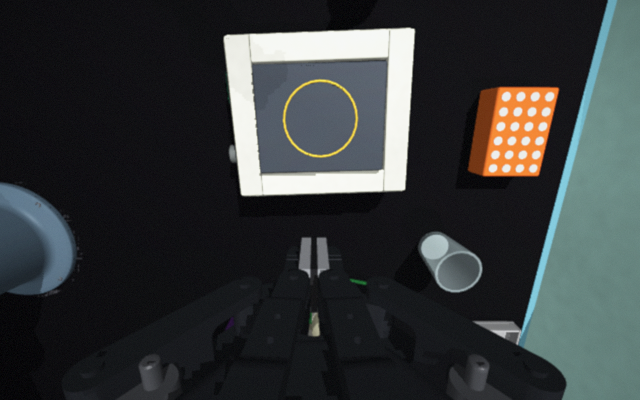

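The first wrist view shows the blue cap at (309,166), giving (528,-197), which agrees with the scene cameras. The second shows the shaker frame with corners at (225,36), (413,29), (406,190) and (241,194), and the yellow ring centred at (320,118).

Run:
```python
from h import *
np.set_printoptions(precision=2,suppress=True)
o=get_obs();c=camera('wrist')
P=[atz(c,p,86,o) for p in [(225,36),(413,29),(406,190),(241,194)]]
for i in range(4): print(P[i],np.linalg.norm(P[i]-P[i-1]))
m=np.mean(P,0);print('centre',m)
d=(P[1]-P[0]+P[2]-P[3]);e=(P[0]-P[3]+P[1]-P[2]);print(np.arctan2(d[1],d[0]),np.arctan2(-e[0],e[1]))
h=cv2.cvtColor(c['img'],cv2.COLOR_BGR2HSV)
ys,xs=np.nonzero(cv2.inRange(h,(20,110,110),(35,255,255)));k=(abs(xs-320)<60)&(abs(ys-118)<60)
Q=np.array([atz(c,p,96,o)[:2] for p in zip(xs[k],ys[k])]).astype(np.float32)
print('ring',cv2.fitEllipse(Q))
```

```text
[428.91 300.67  86.  ] 193.12440445794286
[650.15 307.85  86.  ] 221.36024084811726
[660.43 113.2   86.  ] 194.9153383595946
[433.29 107.59  86.  ] 227.20918249401927
centre [543.19 207.33  86.  ]
0.028516863440596684 0.03779511878860892
ring ((541.0416259765625, 207.8243865966797), (89.92190551757812, 90.08390808105469), 70.96944427490234)
```

send_rows --motion '[0.4,-0.62,-0.0,0,0.4,-0.62,1,0,0.4,-0.62,1,0,0,0,1,0,0,0,1,0,0,0,1,0,0,0,1,0,0,0,0.8,0]'

```text
clock: 7.88
position: [485.7, 165.3, 122.6]
ee_rot: [-3.141, 0.0, 1.572]
wrist_force: [-0.3, 0.3, 0.1]
grip_width: -0.1
grip_force: 0.0
```

send_rows --motion '[0,0,0.3,0,0,0,0.2,0,0,0,0.2,0,0,0,0.2,0]'

```text
clock: 8.38
position: [487.7, 165.3, 101.2]
ee_rot: [3.14, -0.0, 1.572]
wrist_force: [-0.1, -0.3, 0.1]
grip_width: -0.3
grip_force: 0.0
```

send_rows --motion '[0,0,0.1,0,0,0,0,0]'

```text
clock: 8.62
position: [487.1, 165.1, 98.3]
ee_rot: [-3.141, 0.0, 1.572]
wrist_force: [0.1, -0.4, 0.6]
grip_width: 0.1
grip_force: 0.0
```

send_rows --motion '[0,0,0.1,0,0,0,0,0]'

```text
clock: 8.88
position: [487.1, 165.1, 95.8]
ee_rot: [-3.141, 0.0, 1.572]
wrist_force: [-0.6, -0.1, -0.5]
grip_width: 0.2
grip_force: 0.0
```

send_rows --motion '[0,0,0.06,0,0,0,0,0]'

```text
clock: 9.12
position: [487.1, 165.1, 94.3]
ee_rot: [-3.141, 0.0, 1.572]
wrist_force: [-0.8, 0.2, -0.3]
grip_width: 0.2
grip_force: 0.0
```

send_rows --motion '[0,0,0.06,0,0,0,0,0]'

```text
clock: 9.38
position: [487.1, 165.1, 92.8]
ee_rot: [-3.141, 0.0, 1.572]
wrist_force: [-0.2, -0.5, -0.5]
grip_width: 0.1
grip_force: 0.0
```

send_rows --motion '[0,0,0.06,0,0,0,0,0]'

```text
clock: 9.62
position: [487.1, 165.1, 91.3]
ee_rot: [-3.141, 0.0, 1.572]
wrist_force: [0.2, -0.5, 0.0]
grip_width: 0.1
grip_force: 0.0
```

Run:
```python
from h import *
c=camera('wrist');b=camera('side')
i=cv2.resize(b['img'][200:320,220:360],None,fx=3,fy=3,interpolation=2)
v=np.zeros((400,640+420,3),np.uint8);v[:,:640]=c['img'];v[:360,640:]=i
cv2.imwrite('pics/p1.png',cv2.resize(v,(795,300)))
o=get_obs();print(o['position'],o['wrist_force'],o['joint_efforts'])
```

```text
[487.13697798 165.1304443   91.32546986] [ 0.6903609   1.23488985 -0.35243456] [ 3.90979849e-04 -4.12417388e+01  2.43381321e+01  4.90602670e-04
 -4.49056970e-04 -2.02461994e-07]
```

View pics/p1.png

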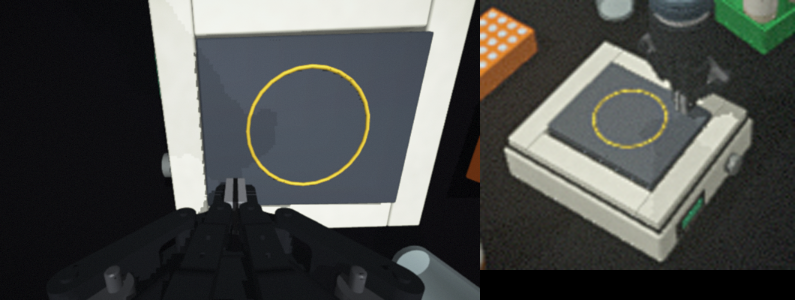

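The wrist view shows the shut tips over the front right corner, at about (235,185) in the picture. The side view shows the plate's +y edge standing proud. There is no contact yet, so I'll keep going down slowly.

send_rows --motion '[0,0,0.08,0,0,0,0,0]'

```text
clock: 9.98
position: [487.0, 165.1, 89.2]
ee_rot: [-3.141, 0.0, 1.572]
wrist_force: [0.2, 0.3, -0.6]
grip_width: 0.3
grip_force: 0.0
```

send_rows --motion '[0,0,0.08,0,0,0,0,0]'

```text
clock: 10.22
position: [487.0, 165.1, 87.2]
ee_rot: [-3.141, 0.0, 1.572]
wrist_force: [1.0, 0.4, 0.2]
grip_width: -0.3
grip_force: 0.0
```

send_rows --motion '[0,0,0.08,0,0,0,0,0]'

```text
clock: 10.48
position: [487.1, 165.1, 85.2]
ee_rot: [-3.141, 0.0, 1.572]
wrist_force: [0.0, 0.3, -0.2]
grip_width: -0.0
grip_force: 0.0
```

send_rows --motion '[0,0,0.08,0,0,0,0,0]'

```text
clock: 10.72
position: [487.1, 165.1, 83.2]
ee_rot: [-3.141, 0.0, 1.572]
wrist_force: [-0.4, -0.2, -0.1]
grip_width: 0.0
grip_force: 0.0
```

send_rows --motion '[0,0,0.08,0,0,0,0,0]'

```text
clock: 10.98
position: [487.0, 165.1, 81.2]
ee_rot: [-3.141, 0.0, 1.572]
wrist_force: [-0.6, 0.2, -0.2]
grip_width: 0.1
grip_force: 0.0
```

Run:
```python
from h import *
o=get_obs();c=camera('wrist');b=camera('side')
i=cv2.resize(b['img'][210:310,230:350],None,fx=4,fy=4,interpolation=2)
v=np.zeros((400,320+480,3),np.uint8);v[:,:320]=c['img'][:400,160:480];v[:,320:]=i
cv2.imwrite('pics/p2.png',v)
print(o['position'],o['wrist_force'],proj(b,o['position']),proj(b,o['position']+[0,0,-11]),proj(c,o['position'],o))
```

```text
[487.03343394 165.08752575  81.20359467] [-0.58541528  0.17881583 -0.21779673] [311.62024636 254.28299498] [311.70878115 256.72097932] [314.14302906 238.16937871]
```

View pics/p2.png

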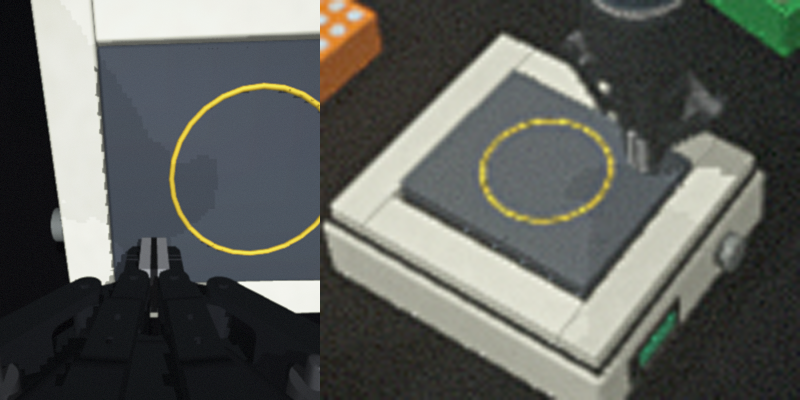

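The side crop puts the tips at about (310,251) in the full frame. That is roughly 12 mm higher than the nominal overhang gives, so I'll feel for contact.

send_rows --motion '[0,0,0.08,0,0,0,0,0]'

```text
clock: 11.32
position: [487.0, 165.1, 79.2]
ee_rot: [-3.141, 0.0, 1.572]
wrist_force: [0.1, -0.3, -0.8]
grip_width: 0.2
grip_force: 0.0
```

send_rows --motion '[0,0,0.08,0,0,0,0,0]'

```text
clock: 11.58
position: [487.2, 165.1, 77.3]
ee_rot: [3.141, 0.0, 1.572]
wrist_force: [0.2, 0.3, 0.8]
grip_width: 0.4
grip_force: 0.1
```

send_rows --motion '[0,0,0.08,0,0,0,0,0]'

```text
clock: 11.82
position: [487.1, 165.0, 75.3]
ee_rot: [-3.142, 0.0, 1.572]
wrist_force: [0.0, -0.9, 1.8]
grip_width: -0.0
grip_force: 0.7
```

send_rows --motion '[0,0,0.08,0,0,0,0,0]'

```text
clock: 12.08
position: [486.9, 164.9, 73.1]
ee_rot: [-3.141, 0.001, 1.572]
wrist_force: [-0.5, -0.8, 1.1]
grip_width: 0.1
grip_force: 0.7
```

send_rows --motion '[0,0,0.08,0,0,0,0,0]'

```text
clock: 12.32
position: [487.0, 165.1, 71.1]
ee_rot: [-3.141, 0.0, 1.572]
wrist_force: [-0.8, -0.7, 1.6]
grip_width: -0.1
grip_force: 0.6
```

send_rows --motion '[0,0,0.08,0,0,0,0,0]'

```text
clock: 12.58
position: [487.2, 165.4, 69.9]
ee_rot: [3.141, -0.0, 1.572]
wrist_force: [-2.5, -1.4, 6.7]
grip_width: 0.1
grip_force: 3.5
```

send_rows --motion '[0,0,0.08,0,0,0,0,0]'

```text
clock: 12.82
position: [487.8, 165.7, 68.6]
ee_rot: [3.14, -0.001, 1.572]
wrist_force: [-3.2, -0.7, 9.8]
grip_width: 0.0
grip_force: 4.7
```

send_rows --motion '[0,0,0.08,0,0,0,0,0]'

```text
clock: 13.08
position: [488.2, 165.9, 68.1]
ee_rot: [3.139, -0.002, 1.572]
wrist_force: [-7.6, -1.6, 19.6]
grip_width: 0.2
grip_force: 10.4
```

send_rows --motion '[0,0,-0.6,0,0,0,-0.6,0,0.8,0,0,0,0.8,0,0,0,0.8,-0.1,0,0,0.8,0,0,0,0,0,0.4,0]'

```text
clock: 13.95
position: [485.5, 246.9, 85.6]
ee_rot: [3.139, -0.001, 1.574]
wrist_force: [0.1, 0.5, -0.3]
grip_width: 0.3
grip_force: 0.0
```

send_rows --motion '[0,0,0.2,0,0,0,0.16,0,0,0,0.16,0]'

```text
clock: 14.32
position: [484.6, 244.5, 72.0]
ee_rot: [-3.141, 0.0, 1.571]
wrist_force: [0.7, -1.1, -0.4]
grip_width: 0.1
grip_force: 0.0
```

send_rows --motion '[0,0,0.12,0,0,0,0.12,0,0,0,0,0]'

```text
clock: 14.7
position: [484.8, 244.9, 68.1]
ee_rot: [3.14, 0.0, 1.572]
wrist_force: [-5.0, -3.4, 12.8]
grip_width: 0.1
grip_force: 6.2
```

send_rows --motion '[0,0,-0.8,0,0,0,-0.8,0,0.16,0.88,0,0,0,0.88,0,0,0,0.88,0,0,0,0.88,0,0,0,0.88,0,0,0,0,0.3,0]'

```text
clock: 15.7
position: [596.6, 249.2, 99.0]
ee_rot: [3.139, -0.001, 1.571]
wrist_force: [-0.2, -0.3, 1.0]
grip_width: 0.2
grip_force: 0.0
```

send_rows --motion '[0,0,0.2,0,0,0,0.16,0,0,0,0.16,0]'

```text
clock: 16.08
position: [593.9, 249.3, 85.6]
ee_rot: [-3.141, 0.0, 1.572]
wrist_force: [-0.7, -0.5, -0.5]
grip_width: 0.3
grip_force: 0.0
```

send_rows --motion '[0,0,0.16,0,0,0,0.16,0,0,0,0.16,0]'

```text
clock: 16.45
position: [594.6, 249.2, 73.7]
ee_rot: [3.141, 0.0, 1.572]
wrist_force: [0.2, -0.3, -1.3]
grip_width: -0.0
grip_force: 0.0
```

send_rows --motion '[0,0,0.12,0,0,0,0.12,0,0,0,0,0]'

```text
clock: 16.82
position: [594.8, 249.3, 68.2]
ee_rot: [3.141, -0.0, 1.572]
wrist_force: [-1.3, 0.1, 1.6]
grip_width: 0.0
grip_force: 1.1
```

send_rows --motion '[0,0,0.12,0,0,0,0.08,0,0,0,0,0]'

```text
clock: 17.2
position: [594.9, 249.3, 68.0]
ee_rot: [3.138, -0.0, 1.572]
wrist_force: [-9.3, -4.0, 27.7]
grip_width: -0.1
grip_force: 13.9
```

send_rows --motion '[0,0,0.12,0,0,0,0.08,0,0,0,0,0]'

```text
clock: 17.58
position: [595.1, 249.3, 67.9]
ee_rot: [3.136, -0.001, 1.572]
wrist_force: [-20.6, -7.5, 53.0]
grip_width: 0.1
grip_force: 26.5
```

Run:
```python
from h import *
o=get_obs();b=camera('side')
i=cv2.resize(b['img'][210:310,230:350],None,fx=5,fy=5,interpolation=2)
cv2.imwrite('pics/p3.png',i)
print(o['clock'],o['position'],o['wrist_force'],proj(b,o['position']),proj(b,o['position']+[0,0,20]))
```

```text
17.575 [595.09106599 249.34001654  67.91572066] [-20.58366351  -7.49702106  52.99517751] [263.61555515 259.65021036] [262.86525055 255.20856778]
```

View pics/p3.png

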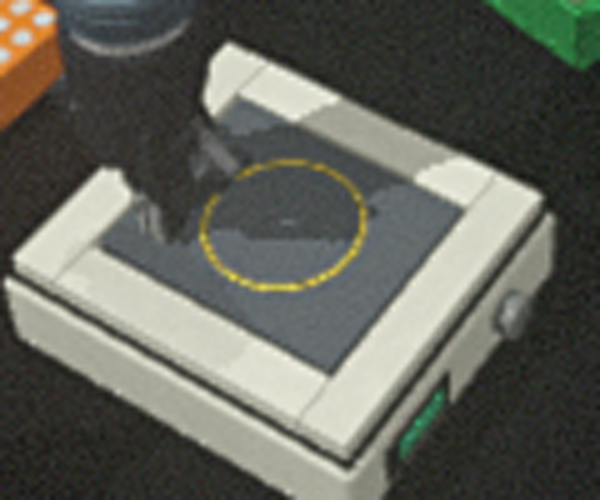

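The side crop shows the plate flush at its visible edges, with the contact level at TCP z 68 for all three corners. Next I press the last corner.

send_rows --motion '[0,0,-0.7,0,0,0,-0.7,0,-0.8,0.1,0,0,-0.8,0,0,0,-0.8,0,0,0,-0.8,0,0,0,0,0,0.3,0,0,0,0.2,0]'

```text
clock: 18.62
position: [596.8, 169.2, 79.6]
ee_rot: [-3.141, -0.0, 1.572]
wrist_force: [0.8, -0.7, -0.1]
grip_width: -0.1
grip_force: 0.0
```

send_rows --motion '[0,0,0.2,0,0,0,0.16,0,0,0,0.16,0,0,0,0.16,0,0,0,0,0]'

```text
clock: 19.25
position: [597.3, 169.8, 68.1]
ee_rot: [3.139, -0.0, 1.573]
wrist_force: [-10.8, -2.3, 26.2]
grip_width: -0.1
grip_force: 13.3
```

send_rows --motion '[0,0,0.1,0,0,0,0,0]'

```text
clock: 19.5
position: [597.4, 169.8, 68.0]
ee_rot: [3.137, -0.001, 1.573]
wrist_force: [-16.6, -2.9, 40.0]
grip_width: 0.4
grip_force: 20.0
```

send_rows --motion '[0,0,-0.6,0,0.3,-0.9,-0.3,0,0.3,-0.9,0,0,0.3,-0.9,0,0,0.3,-0.9,0,0,0.3,-0.9,0,0,0,0,0.5,0]'

```text
clock: 20.38
position: [484.1, 207.4, 71.2]
ee_rot: [3.141, -0.0, 1.574]
wrist_force: [0.4, -0.1, -0.6]
grip_width: -0.1
grip_force: 0.0
```

send_rows --motion '[0,0,0.2,0,0,0,0.2,0,0,0,0,0]'

```text
clock: 20.75
position: [484.7, 207.0, 67.9]
ee_rot: [3.139, -0.002, 1.572]
wrist_force: [-23.6, -5.5, 60.7]
grip_width: -0.3
grip_force: 30.5
```

send_rows --motion '[0,0,-1,0,0,0,-1,0,0,0,-1,0,0,0,-1,0,0,0,-1,0,0,0,-1,0,-1,0,-1,0,-1,0,0,0.45]' --grip 1

```text
clock: 21.75
position: [487.4, 156.2, 237.5]
ee_rot: [3.137, -0.001, 1.503]
wrist_force: [0.6, 0.2, -0.5]
grip_width: 85.4
grip_force: 0.0
```

Run:
```python
from h import *
np.set_printoptions(precision=2,suppress=True)
o=get_obs();c=camera('wrist');b=camera('side');cv2.imwrite('pics/w3.png',c['img'])
print(o['clock'],o['position'],o['ee_rot'],o['grip_width'])
h=cv2.cvtColor(c['img'],cv2.COLOR_BGR2HSV)
ys,xs=np.nonzero(cv2.inRange(h,(20,110,110),(35,255,255)))
for z in (86,98):
  Q=np.array([atz(c,p,z,o)[:2] for p in zip(xs,ys)]).astype(np.float32)
  k=np.linalg.norm(Q-[541,208],axis=1)<60
  print('ring',k.sum(),cv2.fitEllipse(Q[k]))
```

```text
21.75 [487.35 156.17 237.49] [ 3.14 -0.    1.5 ] 85.35748398141935
ring 789 ((541.3577880859375, 208.08555603027344), (89.73358154296875, 90.07950592041016), 85.53337860107422)
ring 789 ((539.43017578125, 208.84432983398438), (86.28694152832031, 86.61958312988281), 85.53352355957031)
```

View pics/w3.png

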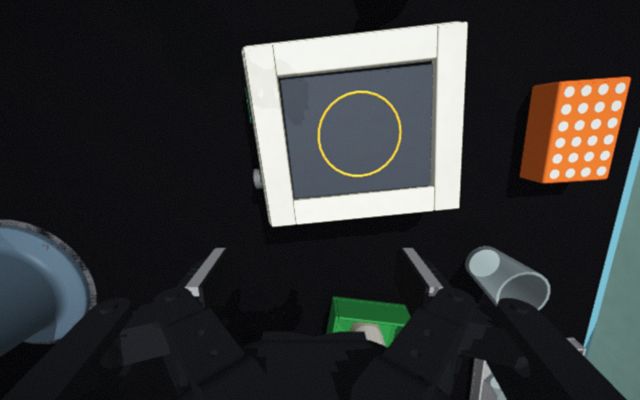

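The wrist view shows the plate flush and square in the frame, with the ring at (360,133). The ring measures 90 mm at z 86, so the plate is home, centred at (541,208).

send_rows --motion '[-1,0.2,0,0,-1,0.2,0,0,-1,0.2,0,0,-1,0.2,0,0,-1,0.2,0,0,-1,0.2,0,0,-1,0.2,0,0,-1,0.2,0,0]'

```text
clock: 22.85
position: [512.0, -46.2, 235.0]
ee_rot: [-3.141, -0.0, 1.505]
wrist_force: [-0.1, 0.6, -0.7]
grip_width: 85.2
grip_force: 0.0
```

send_rows --motion '[-1,0.2,0,0,-1,0.2,0,0,-1,0.2,0,0,-1,0.2,0,0,-1,0.2,0.5,0,-1,0,0.5,0,0,0,0.5,0,0,0,0,0]'

```text
clock: 23.85
position: [525.6, -195.9, 196.6]
ee_rot: [-3.139, -0.002, 1.505]
wrist_force: [-0.2, 0.6, 0.3]
grip_width: 85.6
grip_force: 0.0
```

```bash
cat > cap.py <<'E'
from h import *
np.set_printoptions(precision=2,suppress=True)
o=get_obs();c=camera('wrist');a=camera('scene')
print(o['clock'],o['position'],o['ee_rot'],o['grip_width'])
for q in (c,a):
  h=cv2.cvtColor(q['img'],cv2.COLOR_BGR2HSV)
  m=cv2.inRange(h,(105,140,60),(125,255,255))
  n,l,s,ct=cv2.connectedComponentsWithStats(m)
  for i in range(1,n):
    if s[i,4]>40: print(s[i],ct[i],atz(q,ct[i],119,o))
E
python3 cap.py
python3 - <<'E'
from h import *
c=camera('wrist');cv2.imwrite('pics/w4.png',c['img'])
E
```

```text
23.85 [ 525.64 -195.9   196.57] [-3.14 -0.    1.5 ] 85.59453031024665
[ 147  170   49   43 1593] [170.81 190.42] [ 398.83 -176.    119.  ]
[ 298  182   39   41 1234] [316.86 202.36] [ 528.07 -195.56  119.  ]
[ 48 106  12  10  69] [ 53.7  110.86] [-738.11 -358.65  119.  ]
[  0 128   7   9  48] [  2.42 132.17] [-732.56 -579.23  119.  ]
[251 186  11  12 102] [256.25 191.35] [ 403.82 -190.98  119.  ]
[276 204  11  12 103] [280.67 209.03] [ 533.75 -205.05  119.  ]
[187 273  25  22 247] [200.78 286.47] [ 574.42 -571.99  119.  ]
```

View pics/w4.png

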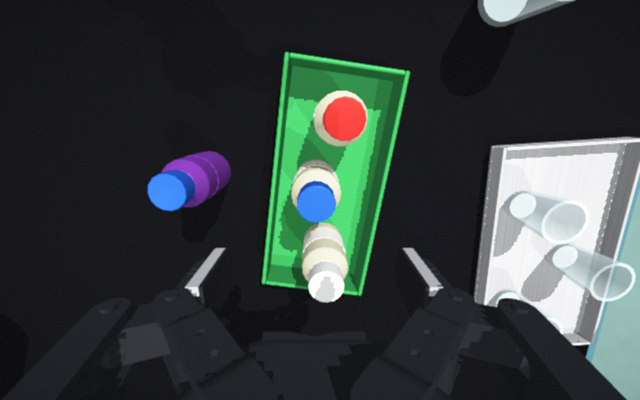

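The wrist view shows the blue cap at (317,202), midway between the open fingers, which sit at columns 222 and 405. The purple bottle is clear on the left.

send_rows --motion '[0,0.1,0.8,0,0,0,0.8,0,0,0,0.8,0,0,0,0.8,0,0,0,0.6,0,0,0,0.6,0,0,0,0.5,0,0,0,0,0]'

```text
clock: 25.0
position: [528.0, -196.7, 74.9]
ee_rot: [-3.14, -0.001, 1.504]
wrist_force: [0.5, 0.0, 0.1]
grip_width: 85.3
grip_force: 0.0
```

send_rows --motion '[0,0,0,0,0,0,0,0,0,0,0,0,0,0,0,0]' --grip 0.2

```text
clock: 25.5
position: [529.2, -197.4, 76.8]
ee_rot: [3.14, 0.001, 1.504]
wrist_force: [-0.9, 0.3, 4.9]
grip_width: 34.7
grip_force: 59.9
```

Run:
```python
from h import *
o=get_obs();c=camera('wrist');a=camera('scene');b=camera('side')
i=cv2.resize(a['img'][160:260,230:330],(400,400),interpolation=2)
v=np.hstack([c['img'][:,120:520],i]);cv2.imwrite('pics/w5.png',v)
print(o['clock'],o['position'],o['wrist_force'],o['grip_width'],o['grip_force'])
```

```text
25.5 [ 529.17574002 -197.39931325   76.75323191] [-0.94908371  0.33262549  4.87637725] 34.68314840771354 59.89126061332229
```

View pics/w5.png

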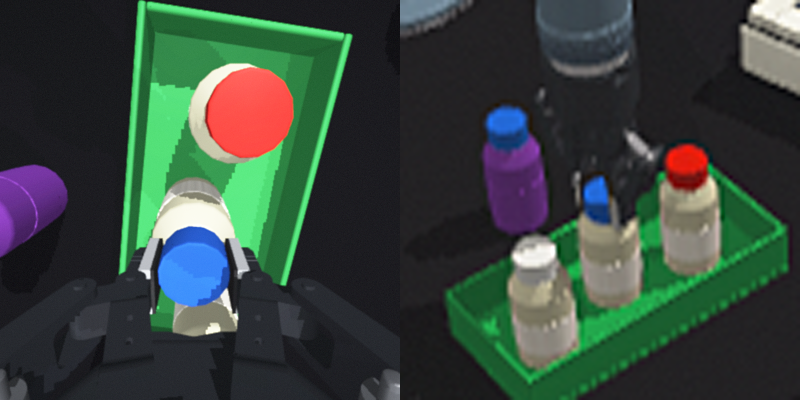

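Pads grip the cap at (193,265) with 60 N and an opening of 35 mm. The neighbours are untouched.

send_rows --motion '[0,0,-0.4,0,0,0,-0.8,0,0,0,-1,0,0,0,-1,0,0,0,-1,0,0,0,-1,0,0,0,-1,0,0,0,-0.4,0]'

```text
clock: 26.65
position: [529.3, -197.3, 242.3]
ee_rot: [3.14, 0.001, 1.504]
wrist_force: [-0.2, 0.1, -2.0]
grip_width: 34.0
grip_force: 60.2
```

send_rows --motion '[0.4,0,0,0,0.8,0,0,0,0.9,0,0,0,0.9,0,0,0,0.9,-0.1,0,0,0.9,-0.1,0,0,0.9,-0.1,0,0,0.9,-0.1,0,0]'

```text
clock: 27.65
position: [528.5, -29.4, 239.6]
ee_rot: [-3.139, -0.001, 1.505]
wrist_force: [0.5, 0.3, -2.9]
grip_width: 34.5
grip_force: 60.2
```

send_rows --motion '[0.9,-0.1,0,0,0.9,-0.06,0,0,0.9,0,0,0,0.9,0,0,0,0.9,0,0,0,0.9,0,0,0,0.9,0,0,0,0.9,0,0,0]'

```text
clock: 28.65
position: [536.1, 150.1, 239.5]
ee_rot: [-3.139, 0.0, 1.506]
wrist_force: [-0.4, -0.2, -1.3]
grip_width: 34.3
grip_force: 60.2
```

send_rows --motion '[0.9,0,0,0,0.8,0,0,0,0.5,0,0,0,0.2,0,0,0,0,0,0,0,0,0,0,0]'

```text
clock: 29.4
position: [541.8, 207.4, 240.9]
ee_rot: [3.141, 0.0, 1.503]
wrist_force: [1.4, -0.5, -2.8]
grip_width: 34.3
grip_force: 60.2
```

```bash
cat > chk.py <<'E'
from h import *
np.set_printoptions(precision=2,suppress=True)
o=get_obs();c=camera('wrist');a=camera('scene');b=camera('side')
print(o['clock'],o['position'],o['ee_rot'],o['wrist_force'],o['grip_width'],o['grip_force'])
L=[]
for q in (a,b):
  l=[np.array(x['xy'])*[640,400] for x in landmark_of('bottle_blue',q)]
  print(l);l=[p for p in l if np.linalg.norm(atz(q,p,100)[:2]-[541,208])<150]
  if l: L.append(ray(q,l[0]))
if len(L)==2: print('base',tri(*L))
L=[]
for q in (a,b,c):
  m=cv2.inRange(cv2.cvtColor(q['img'],cv2.COLOR_BGR2HSV),(105,140,60),(125,255,255))
  n,l,s,ct=cv2.connectedComponentsWithStats(m)
  for i in range(1,n):
    if s[i,4]>40:
      P=atz(q,ct[i],200,o)
      if np.linalg.norm(P[:2]-[541,208])<120: print('cap',s[i],P);L.append(ray(q,ct[i],o))
if len(L)>1: print(tri(*L[:2]))
E
python3 chk.py
```

```text
29.4 [541.81 207.37 240.94] [3.14 0.   1.5 ] [ 1.38 -0.49 -2.77] 34.27805887767543 60.22825939908216
[array([259.52, 210.08]), array([354.37, 143.32])]
[array([284.93, 234.  ]), array([394.11, 217.6 ])]
base [543.7  202.82 166.46]
cap [275 200   9  14 109] [601.54 155.1  200.  ]
cap [ 277  227   73   80 4606] [538.32 163.39 200.  ]
[542.23 214.46 283.47]
```

send_rows --motion '[0,0,0.6,0,0,0,0.7,0,0,0,0.7,0,0,0,0.5,0,0,0,0.35,0,0,0,0.2,0,0,0,0,0]'

```text
clock: 30.52
position: [541.7, 207.9, 164.6]
ee_rot: [-3.141, 0.0, 1.504]
wrist_force: [-0.6, -1.0, -2.6]
grip_width: 34.2
grip_force: 60.3
```

send_rows --motion '[0,0,0.06,0,0,0,0.06,0,0,0,0,0]'

```text
clock: 30.9
position: [541.7, 208.0, 161.7]
ee_rot: [3.141, 0.0, 1.504]
wrist_force: [0.1, 0.0, -2.1]
grip_width: 34.3
grip_force: 60.3
```

send_rows --motion '[0,0,0.05,0,0,0,0.05,0,0,0,0,0]'

```text
clock: 31.28
position: [541.6, 207.9, 159.0]
ee_rot: [-3.141, 0.0, 1.504]
wrist_force: [-0.4, 0.0, -3.1]
grip_width: 34.0
grip_force: 60.3
```

send_rows --motion '[0,0,0.04,0,0,0,0,0]'

```text
clock: 31.52
position: [541.7, 207.9, 158.0]
ee_rot: [-3.141, 0.0, 1.504]
wrist_force: [0.8, -0.4, -1.8]
grip_width: 34.2
grip_force: 60.3
```

send_rows --motion '[0,0,0.04,0,0,0,0,0]'

```text
clock: 31.78
position: [541.8, 208.1, 157.8]
ee_rot: [3.141, -0.0, 1.504]
wrist_force: [-2.2, -0.5, 3.2]
grip_width: 34.8
grip_force: 60.8
```

send_rows --motion '[0,0,0.04,0,0,0,0,0]'

```text
clock: 32.02
position: [541.9, 208.2, 157.7]
ee_rot: [3.14, -0.001, 1.504]
wrist_force: [-3.6, -0.7, 8.8]
grip_width: 34.3
grip_force: 61.6
```

send_rows --motion '[0,0,-0.05,0,0,0,0,0]'

```text
clock: 32.28
position: [541.9, 208.1, 157.8]
ee_rot: [3.141, -0.0, 1.504]
wrist_force: [-2.4, 0.9, 4.5]
grip_width: 34.4
grip_force: 61.0
```

send_rows --motion '[0,0,0,0,0,0,0,0,0,0,0,0,0,0,0,0]' --grip 1

```text
clock: 32.78
position: [541.8, 207.9, 157.3]
ee_rot: [3.142, 0.0, 1.504]
wrist_force: [0.1, -0.3, -0.1]
grip_width: 85.4
grip_force: 0.0
```

send_rows --motion '[0,0,-0.3,0,0,0,-0.6,0,0,0,-1,0,0,0,-1,0,0,0,-1,0,0,0,-1,0]'

```text
clock: 33.52
position: [541.9, 208.0, 282.2]
ee_rot: [3.14, -0.001, 1.504]
wrist_force: [-0.1, 0.1, -0.0]
grip_width: 85.5
grip_force: 0.0
```

send_rows --motion '[-1,0,-0.5,0,-1,0,0,0,-1,0,0,0,-1,0,0,0,0,0,0,0]'

```text
clock: 34.15
position: [535.3, 107.0, 293.8]
ee_rot: [3.14, -0.0, 1.502]
wrist_force: [-0.7, 0.7, 0.1]
grip_width: 85.3
grip_force: 0.0
```

```bash
python3 chk.py
python3 - <<'E'
from h import *
np.set_printoptions(precision=2,suppress=True)
o=get_obs();c=camera('wrist');a=camera('scene');b=camera('side')
for n in ['bottle_white','bottle_red']:
  print(n,[[(round(x['p'],2),np.array(x['xy'])*[640,400]) for x in landmark_of(n,q)[:2]] for q in (a,b)])
x=landmark_of('bottle_blue',c);print([(round(p['p'],2),atz(c,np.array(p['xy'])*[640,400],86,o)) for p in x])
m=cv2.inRange(cv2.cvtColor(c['img'],cv2.COLOR_BGR2HSV),(105,140,60),(125,255,255))
n,l,s,ct=cv2.connectedComponentsWithStats(m)
print([(s[i],atz(c,ct[i],200,o)) for i in range(1,n) if s[i,4]>200])
E
```

```text
34.15 [535.34 107.04 293.76] [ 3.14 -0.    1.5 ] [-0.73  0.69  0.09] 85.29196840672739 0.0
[array([258.37, 213.  ]), array([355.9 , 160.68])]
[array([286.08, 256.48]), array([391.42, 215.72])]
base [544.21 211.73  79.25]
cap [350 133  10   9  82] [546.24 195.69 200.  ]
cap [278 222  12  15 135] [538.37 213.65 200.  ]
cap [ 292   62   41   45 1407] [540.9  207.91 200.  ]
[541.26 207.14 192.28]
bottle_white [[(0.91, array([267.01, 245.4 ]))], [(0.56, array([373.12, 180.2 ]))]]
bottle_red [[(0.75, array([302.27, 221.2 ]))], [(0.94, array([342.21, 203.12]))]]
[(0.62, array([ 421.91, -104.19,   86.  ]))]
[(array([ 293,   65,   41,   44, 1409], dtype=int32), array([540.84, 207.95, 200.  ]))]
```

The bottle stands upright with its cap at (541,208), z about 200, in the ring. The other two bottles are unmoved.

```bash
python3 -c "
from bench import *
print(hand_in())"
```

```text
the job is handed in; nothing more can be done
None
```

I pressed the plate down flush with the frame and stood the blue-capped bottle upright, centred in the yellow ring. The other two bottles still stand in the basket, nothing was knocked over, and I handed the job in at about 34 s; it returned no verdict.

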